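# Pop the battery hatch of the bench power dock

## Task

The cells in the power dock are due for a change: with a shut gripper's fingertips, press the wide battery hatch down near its front edge, one click only, so that its push latch lets go and the hatch pops up. Take the hand away and watch that the hatch stays standing open for two seconds; do not push it shut again, leave the narrow fuse door beside it shut, and do not move or pick up the things lying round the dock.

Things in the scene. Friction and masses are not known exactly. Their poses are not given: they have to be found in the camera images.
- dock: Dark steel base plate, 112 x 204 x 8 mm, screwed to the table, its front (own -x side) roughly to the robot. Origin at the centre of its underside, z up. On it are fixed two grey plastic housings, each 84 x 84 mm and 54 mm high, side by side along its y axis, centres 46 mm either side of its middle; either may be the left one.
- battery_hatch_press (a point): Press point on top of the wide battery hatch, 12 mm behind the middle of its free front edge, 68 mm above the table when shut. The hatch is a grey plate 68 mm wide, 58 mm long, 6 mm thick, 6 mm proud of its housing, hinged along its far (+x) edge, with three small grip ribs at the front. The point turns with it: x to the hinge, y along the hinge, z out of the face.
- battery_hatch (a joint): Hatch angle in rad: 0 shut and latched, negative pressed in (stop at -0.104, 4.8 mm down at the press point; 2 N at first, 4 to 6 N at the stop), positive open (stop at 1.0, held by a weak spring). Pressed past -0.08 and let go, it follows the finger up and swings open within a second, its edge 115 mm above the table. Do not push the open hatch down again.
- fuse_hatch_press (a point): The matching point of the narrow fuse door on the other housing, 12 mm behind the middle of its front edge, 68 mm above the table. This door is 34 mm wide and 50 mm long, otherwise alike.
- fuse_hatch (a joint): Angle of the narrow fuse door in rad, same meaning as for the battery hatch; it is shut and latched (0) and must stay so.
- sanding_block: Loose tan sanding block, 56 x 85 x 24 mm, beside the dock on its -y side. Origin at the centre of its underside. Leave alone.
- white_jar: Loose white plastic jar with lid, 42 mm across, 64 mm high, beside the dock on its +y side. Origin at the centre of its underside. Leave alone.
- eraser: Loose eraser, white with a blue sleeve, 20 x 42 x 13 mm, in front of the dock. Origin at the centre of its underside. Leave alone.
- masking_tape: Loose roll of masking tape lying flat, 75 mm across, 19 mm high, behind the dock. Origin at the centre of its underside. Leave alone.
- battery_module: The grey housing, 84 x 84 x 54 mm, that carries the wide battery hatch; fixed on the base plate. Origin at the centre of its underside, 8 mm above the table; axes as the dock's; its front faces -x.
- battery_witness (a joint): Hidden witness slide behind the battery hatch's hinge, in m: 0 at first; the opening hatch pushes it down past 0.004 when it has opened about half-way, and it stays there (about 0.006). It only serves the rule about pushing the popped hatch shut again; no need to read it.

How it is judged:
By the outcome, as a careful person would: the job done as asked, in the order asked, and still so for the second after the job is handed in, with the robot touching nothing.
It also fails if it takes over 35 s, if anything falls off the work surface, if the arm or the gripper's body presses on something with over 40 N, if the wrist force passes 120 N, or if a joint passes its speed limit or range.

## Robot

A 6-joint arm with a two-finger parallel gripper is mounted at the origin on a cart in front of the work surface, level with it; the furniture and walls round the work are solid. World frame = base frame: x ahead of the robot, y to its left, z up, the work surface at z = 0. Lengths are in mm, angles in rad, forces in N, time in s.
With the tool pointing down it reaches from about 350 to 775 mm from the base axis. Payload 7.3 kg.
Tool frame: the origin (TCP) lies on the centre line of the jaws, within the pads' length; the fingertips stand 11 mm ahead of it and the grasp point (between the pads) lies 8 mm behind it; z points along the fingers, y is the line along which they close (so a half turn about z gives the same grasp; the last joint's range is limited). The gripper opens to 92 mm and grips with 3 to 60 N. Pads are 19 mm wide; open, the fingers measure 130 mm over their backs; the gripper's body (75 mm by 190 mm) begins 47 mm behind the grasp point.
Start: joints at [-1.258, 0.342, 1.524, -0, 1.275, -0.146], TCP at [232.532, -470.715, 237.741] pointing down, gripper open.
Joint ranges: [-2.53, 2.53], [-0.77, 2.02], [0.04, 2.7], [-1, 4.14], [0.28, 2.66], [-3.11, 3.11]. Speed limits (rad/s): [2.57, 2.57, 3.14, 3.14, 3.14, 3.14].

## Interface

Orientations are given as [roll, pitch, yaw] about the fixed x, y, z axes, in that order (R = Rz(yaw) Ry(pitch) Rx(roll)).
In Python, from plant import bot gives the robot as it stands.
- The arm moves only by the tool step_arm, never from a script. Its argument "deltas" is a list of rows, each a list of 5 numbers: the opening, from 0 (shut) to 1 (fully open), then the shift along the tool's x, y, z each as a share of 0.5 m, from -1 to 1, then the turn about the tool's z as a share of pi/2 rad, from -1 to 1. In form: [[claw, x, y, z, turn], ...]. A call has 1 to 8 rows; each row shifts and turns the commanded pose from where the row before left it, along the tool's axes as they then stand; what a row does not reach is not made up. A row lasts 1/10 s, in which the tool goes at most 50 mm and 8.59 degrees, less where a joint would pass 70% of its speed; a pose out of reach is approached as far as the arm can. A call with a number of a shift or a turn outside -1 to 1 is refused whole. A call with a gripper value outside its range is refused whole. The fingers move at their own pace and stop on an object; the grip force is fixed at half the most. Time passes only in rows, so rows that do not move let the fingers close. It gives the time, the measured TCP pose, the force, the opening and the grip force at its end, in the units of the state.
- bot.get_obs(): the state, without advancing time (a new reading comes with each control period).
- bot.capture(name): name is "side" or "top"; returns (picture, depth): 400x640x3 uint8, red, green, blue; 400x640 float32, mm along the optical axis (not along the pixel's ray), 0 where there is no reading.
- bot.camera_params(name): a dict with "fov_y" (degrees; the focal length in pixels is half the picture's height over the tangent of half this angle, whatever the lens; pixels are square), "cx", "cy" (the principal point, pixels), "rvec" (rotation vector, rad) and "tvec" (3), from world to camera coordinates, as OpenCV has them. Camera axes: x right, y down, z forward; pixel columns grow to the right and rows downward; lengths in mm; the calibration is good to about 2 mm. A picture is of the moment at which its call begins. camera_params takes no time and is no camera call.
- bot.close_job(): hands the job in; it is judged then, once.
The state is a dict: "time": time; "joint_positions": joint angles; "dq": joint speeds; "tau": joint torques, N m; "tool_pos": TCP position; "tcp_rot": TCP orientation; "contact_force": force on the tool from outside, world axes, zero at the start; "moment": the same for the moment, N m; "grip_width": finger opening in mm; "finger_force": force on a finger pad.
Only numpy, scipy, OpenCV 4.12 (cv2) and the standard library are available. Lean on these libraries where they do the work, as an engineer would, in place of code of your own. Each camera call takes 0.05 s, during which the arm holds its last target. There are 200 camera calls.

## Working session

There is one attempt and no reset: what is moved stays moved. The work goes in short steps, Python scripts to look and compute and a tool call to move; the robot and the scene stay as the last step left them, time stands still between calls to the robot, and variables do not carry over. Pictures are saved under pics/ and viewed, at most 10 in all, crops included, and the job is handed in when it is done.

Besides the shell and the picture viewer there is one more tool, called after "Call:" as a command line: name --pt "numbers of a row" for each row, then --argument value for the rest. step_arm: Moves the arm, as the interface text tells. Shift numbers are shares of 0.5 m and turn numbers shares of pi/2 rad, none past 1 either way. Its arguments: {"type":"object","properties":{"deltas":{"type":"array","items":{"type":"array","items":{"type":"number","minimum":-1,"maximum":1}}}},"required":["deltas"]}

```bash
mkdir -p pics
cat > h.py <<'E'
import numpy as np, cv2
from plant import bot
def cam(n):
    p=bot.camera_params(n); f=200/np.tan(np.radians(p['fov_y'])/2)
    return f,p['cx'],p['cy'],cv2.Rodrigues(np.array(p['rvec'],float))[0],np.array(p['tvec'],float)
def cloud(n,d):
    f,cx,cy,R,t=cam(n); v,u=np.indices(d.shape)
    P=np.stack([(u-cx)/f*d,(v-cy)/f*d,d],-1)
    W=(P-t)@R; W[d==0]=np.nan; return W
E
python3 - <<'E'
from h import *
for n in('top','side'):
    im,d=bot.capture(n); cv2.imwrite(f'pics/{n}0.png',im[...,::-1]); np.save(n+'0.npy',cloud(n,d)); print(bot.camera_params(n),(d==0).mean())
o=bot.get_obs();print(o)
E
```

```text
{'fov_y': 54.96236564884103, 'cx': 314.7293720143534, 'cy': 205.0662430772801, 'rvec': array([ 1.99907391, -2.19772566,  0.26084387]), 'tvec': array([123.15671798, 588.6591714 , 777.94919273])} 0.00391796875
{'fov_y': 45.795199523833304, 'cx': 320.73663916009457, 'cy': 202.79078016122656, 'rvec': array([ 0.70249871, -2.40751889,  1.35868858]), 'tvec': array([548.01051308, 199.28903722, 723.75776583])} 0.10427734375
{'time': 0.1, 'joint_positions': array([-1.25798885e+00,  3.42618787e-01,  1.52489433e+00, -3.20631585e-05,
        1.27537187e+00, -1.45965992e-01]), 'dq': array([-0.00102516, -0.00195137, -0.00037761,  0.00057439,  0.00080089,
       -0.0011167 ]), 'tau': array([ 1.65231409e-03, -4.32004845e+01, -2.44693673e+01,  7.19521637e-02,
        5.25762350e-02, -4.87794944e-05]), 'tool_pos': array([ 232.42059143, -470.38285189,  237.1417026 ]), 'tcp_rot': array([-3.14030961e+00, -1.57631189e-04,  4.58782718e-01]), 'contact_force': array([ 0.01783052, -0.78290211,  0.81320789]), 'moment': array([ 0.00352066, -0.00014334, -0.03157084]), 'finger_force': 0.0, 'grip_width': 91.69339411171354}
```

View pics/top0.png

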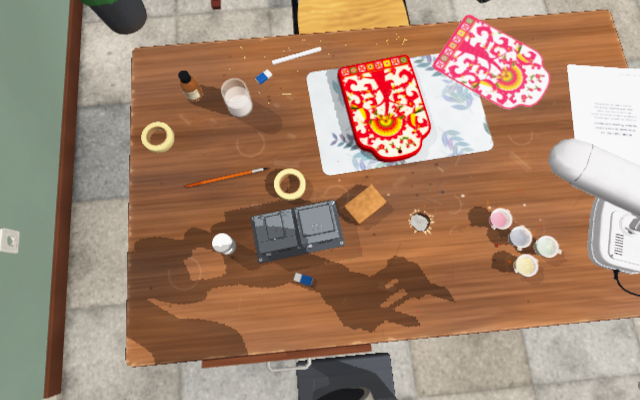

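View pics/side0.png

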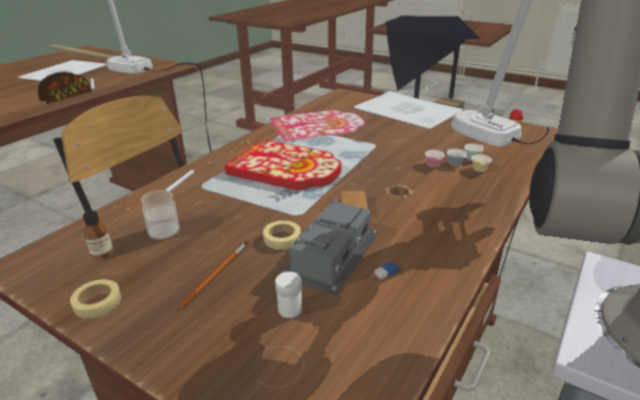

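The dock is at about (297,230) in the top view and (335,245) in the side view. The jar is at (223,243), the block at (365,204), the eraser at (303,280) and the tape at (290,184). Next I'll enlarge the dock and fit it.

Run:
```python
from h import *
W=np.load('top0.npy')
for n,(u,v) in dict(dock=(297,230),jar=(223,243),block=(365,204),eraser=(303,280),tape=(278,184)).items(): print(n,W[v,u].round(0))
S=np.load('side0.npy')
for n,A in(('top',W),('side',S)):
    c=W[230,297]
    m=(abs(A[...,0]-c[0])<90)&(abs(A[...,1]-c[1])<130)&(A[...,2]>54)&(A[...,2]<80)
    k=cv2.connectedComponentsWithStats(m.astype(np.uint8))
    i=1+np.argmax(k[2][1:,4]); print(n,k[2][1:])
    P=A[k[1]==i]; r=cv2.minAreaRect(P[:,:2].astype(np.float32)); print(r,cv2.boxPoints(r).round(1).tolist(),np.percentile(P[:,2],[5,25,50,75,95]).round(1))
a=cv2.imread('pics/top0.png')[190:270,240:355]; b=cv2.imread('pics/side0.png')[190:300,265:385]
cv2.imwrite('pics/crop.png',np.vstack([cv2.resize(a,(480,300),interpolation=3),cv2.resize(b,(480,300),interpolation=3)]))
```

```text
dock [557. 112.   8.]
jar [534. 273.  64.]
block [600. -51.  25.]
eraser [441. 108.  13.]
tape [670. 148.  18.]
top [[ 294  201   45   44 1353]
 [ 253  210   45   44 1413]]
((550.70556640625, 159.35238647460938), (85.3661117553711, 83.79714965820312), 6.607539176940918) [[503.5, 196.10000610351562], [513.0999755859375, 112.80000305175781], [597.9000244140625, 122.5999984741211], [588.2999877929688, 205.89999389648438]] [59.3 60.9 62.2 65.1 68.9]
side [[ 289  199   82   64 2625]]
((556.353759765625, 112.18650817871094), (87.0855484008789, 179.8866424560547), 6.4591803550720215) [[503.0, 196.6999969482422], [523.2000122070312, 17.899999618530273], [609.7000122070312, 27.700000762939453], [589.5, 206.5]] [56.5 61.2 62.6 67.3 68.7]
```

View pics/crop.png

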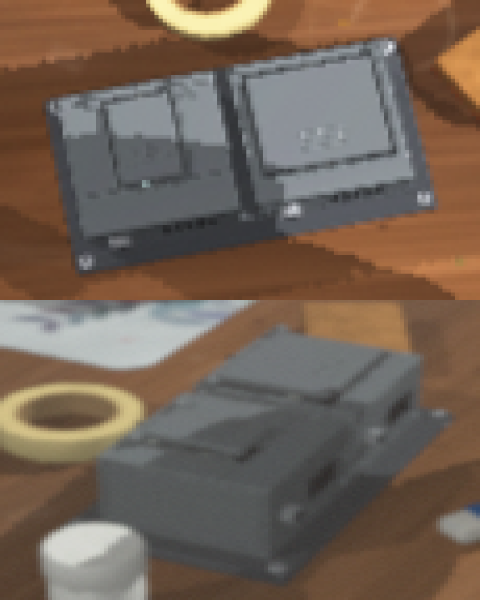

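The top half of the crop shows the wide hatch on the right (-y) housing, with its ribs near crop (322,135). The narrow door is on the left one. I'll fit the wide plate by height.

Run:
```python
from h import *
a=np.radians(6.5); X=np.array([np.cos(a),np.sin(a)]);Y=np.array([-X[1],X[0]])
for n in('top','side'):
    A=np.load(n+'0.npy'); m=(abs(A[...,0]-560)<60)&(abs(A[...,1]-66)<55)&(A[...,2]>65)&(A[...,2]<75)
    k=cv2.connectedComponentsWithStats(m.astype(np.uint8)); i=1+np.argmax(k[2][1:,4]); P=A[k[1]==i]
    r=cv2.minAreaRect(P[:,:2].astype(np.float32)); print(n,len(P),r,np.median(P[:,2]))
    x=P[:,:2]@X;y=P[:,:2]@Y; print(np.percentile(x,[1,99]),np.percentile(y,[1,99]))
    xf=np.percentile(x,1)+12; ym=np.percentile(y,[1,99]).mean(); print('press',xf*X+ym*Y)
    # housing
    h=(abs(A[...,0]-560)<70)&(abs(A[...,1]-66)<60)&(A[...,2]>57)&(A[...,2]<75); Q=A[h]; q=Q[:,:2]@X; s=Q[:,:2]@Y
    print('house x',np.percentile(q,[1,99]),'y',np.percentile(s,[1,99]))
```

```text
top 777 ((565.5433959960938, 65.77388763427734), (60.262821197509766, 77.93865203857422), 6.943178176879883) 67.70467932529485
[539.81978596 596.76822788] [-32.31278638  37.12084727]
press [548.00046476  64.85635018]
house x [522.90815313 605.63089851] y [-36.80284669  62.80940228]
side 621 ((566.6507568359375, 66.83686828613281), (62.97197341918945, 85.07030487060547), 6.737863063812256) 67.71923687449419
[539.63923019 598.5147162 ] [-33.14767102  41.09402439]
press [547.64343724  66.39497023]
house x [522.90818903 605.30795342] y [-36.0522737   63.54188746]
```

Run:
```python
from h import *
for n in('top','side'):
    A=np.load(n+'0.npy'); m=(A[...,2]>90)&(A[...,0]>100)&(A[...,0]<900)&(abs(A[...,1])<700)
    k=cv2.connectedComponentsWithStats(m.astype(np.uint8))
    for i in range(1,k[0]):
        if k[2][i,4]>20: P=A[k[1]==i]; print(n,k[2][i],np.percentile(P,2,axis=0).round(),np.percentile(P,98,axis=0).round())
```

```text
top [ 548  139   92   79 4242] [ 462. -274.  468.] [ 541. -196.  499.]
top [318 388  56  12 502] [239.  13. 195.] [251.  89. 258.]
side [ 484    0   48  107 1050] [ 402. -609.  100.] [ 485. -468.  386.]
side [  529     0   111   245 20162] [121.  16. 184.] [243. 132. 454.]
```

Call:
step_arm --pt "0 0 0 0 0.0735" --pt "0 0 0 0 0.0735" --pt "0 0 0 0 0.0735"

```text
time: 0.4
tool_pos: [232.5, -470.5, 237.3]
tcp_rot: [-3.141, 0.0, 0.108]
contact_force: [-0.4, 0.8, -0.5]
grip_width: 72.4
finger_force: 0.0
```

Run:
```python
from h import *
A=np.load('top0.npy'); m=(A[...,2]>90)&(A[...,0]>200)&(A[...,0]<900)&(A[...,1]<-100)&(A[...,1]>-800)
P=A[m]; r=np.hypot(P[:,0],P[:,1])
for lo,hi in((90,250),(250,400),(400,460),(460,520)):
    k=(P[:,2]>lo)&(P[:,2]<=hi); print(lo,k.sum(), P[k].min(0).round() if k.any() else '',P[k].max(0).round() if k.any() else '',r[k].min() if k.any() else '')
```

```text
90 33 [ 213. -615.   91.] [ 493. -408.  239.] 461.38109493625853
250 0   
400 0   
460 4242 [ 454. -289.  464.] [ 547. -193.  500.] 532.4028555510431
```

Call:
step_arm --pt "0 0.036 -0.074 0.025 0" --pt "0 0.036 -0.074 0.025 0" --pt "0 0.036 -0.074 0.025 0" --pt "0 0.036 -0.074 0.025 0" --pt "0 0.036 -0.074 0.025 0" --pt "0 0.036 -0.074 0.025 0" --pt "0 0.036 -0.074 0.025 0"

```text
time: 1.1
tool_pos: [328.8, -197.6, 149.7]
tcp_rot: [3.142, -0.0, 0.112]
contact_force: [1.1, 0.0, -0.9]
grip_width: 16.7
finger_force: 0.0
```

Call:
step_arm --pt "0 0.038 -0.085 0 0" --pt "0 0.038 -0.085 0 0" --pt "0 0.038 -0.085 0 0" --pt "0 0.038 -0.085 0 0" --pt "0 0.086 -0.034 0 0" --pt "0 0.086 -0.034 0 0" --pt "0 0.086 -0.034 0 0" --pt "0 0.086 -0.034 0 0"

```text
time: 1.9
tool_pos: [549.6, 66.5, 149.9]
tcp_rot: [3.141, 0.001, 0.113]
contact_force: [0.4, 0.6, 0.4]
grip_width: 0.7
finger_force: 0.0
```

Call:
step_arm --pt "0 0 0 0 0" --pt "0 0 0 0 0"

```text
time: 2.1
tool_pos: [548.1, 65.6, 149.1]
tcp_rot: [-3.142, 0.002, 0.114]
contact_force: [-0.5, 0.5, 0.1]
grip_width: 0.5
finger_force: 0.0
```

Call:
step_arm --pt "0 0 0 0.07 0" --pt "0 0 0 0.056 0" --pt "0 0 0 0 0"

```text
time: 2.4
tool_pos: [544.6, 64.4, 84.1]
tcp_rot: [-3.141, 0.008, 0.111]
contact_force: [0.0, 0.6, 0.1]
grip_width: 0.4
finger_force: 0.0
```

Run:
```python
from h import *
o=bot.get_obs();print(o['tool_pos'],o['contact_force'])
im,d=bot.capture('side'); c=im[150:300,250:450,::-1]; cv2.imwrite('pics/s1.png',cv2.resize(c,(800,600),interpolation=3))
```

```text
[544.59231945  64.38805519  84.05688278] [0.04258104 0.64498002 0.0881548 ]
```

View pics/s1.png

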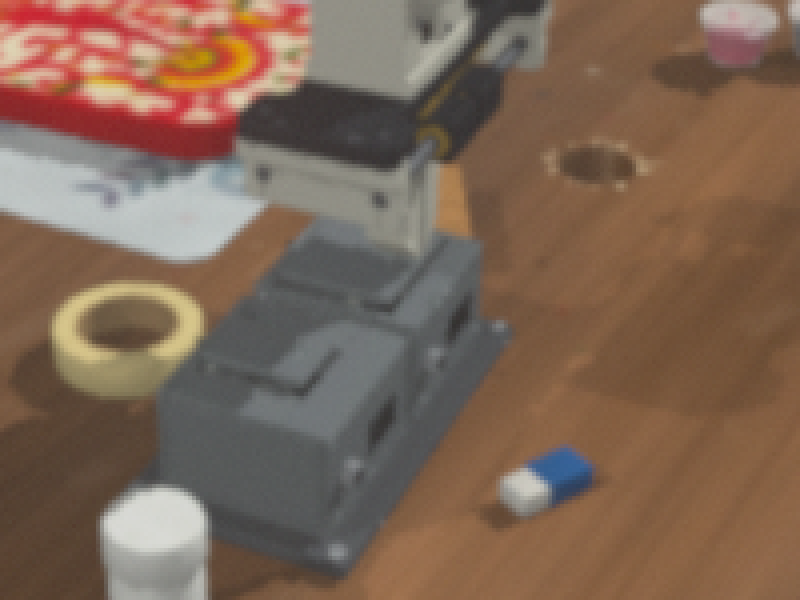

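The shut fingertips stand just above the hatch's front, at crop (410,245). Now I'll press in small steps.

Call:
step_arm --pt "0 0.006 0.002 0.006 0" --pt "0 0 0 0.004 0" --pt "0 0 0 0 0"

```text
time: 2.75
tool_pos: [552.0, 64.3, 83.2]
tcp_rot: [3.141, -0.002, 0.112]
contact_force: [-0.1, 0.1, -0.0]
grip_width: 0.4
finger_force: 0.0
```

Call:
step_arm --pt "0 0 0 0.003 0" --pt "0 0 0 0 0"

```text
time: 2.95
tool_pos: [551.5, 64.5, 80.9]
tcp_rot: [3.141, -0.0, 0.112]
contact_force: [0.3, 0.8, -0.2]
grip_width: 0.1
finger_force: 0.0
```

Call:
step_arm --pt "0 -0.006 0 0.002 0" --pt "0 0 0 0 0" --pt "0 0 0 0 0"

```text
time: 3.25
tool_pos: [548.4, 64.1, 79.7]
tcp_rot: [3.142, 0.0, 0.113]
contact_force: [-0.0, -0.4, 0.4]
grip_width: 0.3
finger_force: 0.0
```

Call:
step_arm --pt "0 0 0 0.004 0" --pt "0 0 0 0 0"

```text
time: 3.45
tool_pos: [548.6, 64.1, 77.7]
tcp_rot: [3.141, -0.0, 0.113]
contact_force: [-0.6, 0.4, 2.7]
grip_width: 0.3
finger_force: 1.4
```

Contact, at 2.7 N. I'll keep pressing towards the stop.

Call:
step_arm --pt "0 0 0 0.004 0" --pt "0 0 0 0 0"

```text
time: 3.65
tool_pos: [548.6, 64.1, 75.7]
tcp_rot: [3.141, -0.0, 0.112]
contact_force: [-0.6, -0.3, 3.5]
grip_width: 0.5
finger_force: 1.9
```

Call:
step_arm --pt "0 0 0 0.003 0" --pt "0 0 0 0 0"

```text
time: 3.85
tool_pos: [548.7, 64.1, 74.9]
tcp_rot: [3.141, -0.001, 0.113]
contact_force: [-3.0, 0.4, 9.3]
grip_width: 0.4
finger_force: 4.7
```

It is at the stop, at 9.3 N. Now up and clear.

Call:
step_arm --pt "0 0 0 -0.04 0" --pt "0 -0.02 0 -0.07 0" --pt "0 -0.05 0 -0.08 0" --pt "0 -0.06 0 -0.07 0" --pt "0 -0.08 0 -0.03 0" --pt "0 -0.08 0 0 0" --pt "0 0 0 0 0"

```text
time: 4.55
tool_pos: [399.9, 47.9, 219.1]
tcp_rot: [-3.141, 0.003, 0.112]
contact_force: [0.4, -0.6, 0.6]
grip_width: 0.3
finger_force: 0.0
```

Call:
step_arm --pt "0 0 0 0 0" --pt "0 0 0 0 0" --pt "0 0 0 0 0" --pt "0 0 0 0 0" --pt "0 0 0 0 0" --pt "0 0 0 0 0" --pt "0 0 0 0 0" --pt "0 0 0 0 0"

```text
time: 5.35
tool_pos: [404.5, 47.9, 219.2]
tcp_rot: [3.142, -0.0, 0.112]
contact_force: [1.1, 0.6, 1.1]
grip_width: 0.3
finger_force: 0.0
```

```bash
cat > look.py <<'E'
from h import *
import sys
im,d=bot.capture('side'); A=cloud('side',d)
m=(abs(A[...,0]-560)<60)&(abs(A[...,1]-66)<50)&(A[...,2]>75)&(A[...,2]<125)
print(m.sum(),np.nanmax(A[m],0) if m.any() else '')
cv2.imwrite(sys.argv[1],cv2.resize(im[150:300,250:450,::-1],(800,600),interpolation=3))
E
python3 look.py pics/s2.png
```

```text
266 [583.75590144 105.95490557 116.76584981]
```

View pics/s2.png

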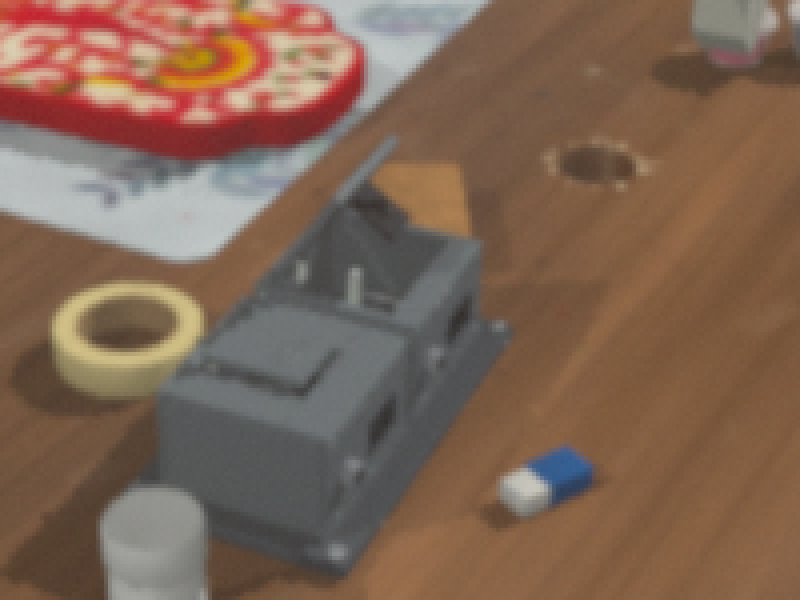

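The hatch stands open, its edge at crop (390,140) and about 116 mm high. The fuse door is shut at (270,350). Now I'll watch for over two seconds.

Call:
step_arm --pt "0 0 0 0 0" --pt "0 0 0 0 0" --pt "0 0 0 0 0" --pt "0 0 0 0 0" --pt "0 0 0 0 0" --pt "0 0 0 0 0" --pt "0 0 0 0 0" --pt "0 0 0 0 0"

```text
time: 6.2
tool_pos: [404.4, 47.8, 219.2]
tcp_rot: [3.141, -0.0, 0.112]
contact_force: [0.5, 0.6, 0.3]
grip_width: 0.5
finger_force: 0.0
```

Call:
step_arm --pt "0 0 0 0 0" --pt "0 0 0 0 0" --pt "0 0 0 0 0" --pt "0 0 0 0 0" --pt "0 0 0 0 0" --pt "0 0 0 0 0" --pt "0 0 0 0 0" --pt "0 0 0 0 0"

```text
time: 7.0
tool_pos: [404.5, 47.9, 219.2]
tcp_rot: [3.141, -0.0, 0.112]
contact_force: [0.0, -0.9, 1.2]
grip_width: 0.8
finger_force: 0.0
```

Call:
step_arm --pt "0 0 0 0 0" --pt "0 0 0 0 0" --pt "0 0 0 0 0" --pt "0 0 0 0 0" --pt "0 0 0 0 0" --pt "0 0 0 0 0" --pt "0 0 0 0 0" --pt "0 0 0 0 0"

```text
time: 7.8
tool_pos: [404.5, 47.8, 219.2]
tcp_rot: [3.141, -0.0, 0.112]
contact_force: [0.3, -0.0, -0.9]
grip_width: 0.4
finger_force: 0.0
```

```bash
python3 look.py pics/s3.png
python3 - <<'E'
import cv2,numpy as np
print(np.abs(cv2.imread('pics/s2.png').astype(int)-cv2.imread('pics/s3.png')).mean())
E
```

```text
265 [583.59868355 104.29691381 115.90376297]
1.1809333333333334
```

```bash
python3 -c "
from plant import bot
print(bot.close_job())"
```

```text
the job is handed in; nothing more can be done
None
```

The battery hatch popped open after one press and was still standing open, edge about 116 mm high, when checked 2.4 s later; the fuse door stayed shut, the loose things were left alone, and the job is handed in.

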